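Move the jar row to the other rack, in reverse order

ROBOT

A 6-joint arm with a two-finger parallel gripper is mounted at the origin on a cart in front of the work surface, level with it; the furniture and walls round the work are solid. World frame = base frame: x ahead of the robot, y to its left, z up, the work surface at z = 0. Lengths are in mm, angles in rad, forces in N, time in s.
With the tool pointing down it reaches from about 350 to 975 mm from the base axis. Payload 7.1 kg.
Tool frame: the origin (TCP) lies on the front face of the gripper's body, between the roots of the fingers; the fingertips stand 80 mm ahead of it and the grasp point (between the pads) lies 61 mm ahead of it; z points along the fingers, y is the line along which they close (so a half turn about z gives the same grasp; the last joint's range is limited). The gripper opens to 88 mm and grips with 3 to 60 N. Pads are 20 mm wide; open, the fingers measure 115 mm over their backs; the gripper's body (75 mm by 178 mm) begins 61 mm behind the grasp point.
Start: joints at [1.306, 0.423, 1.63, -0, 1.089, -0.019], TCP at [152.051, 606.206, 302.675] pointing down, gripper open.
Joint ranges: [-3, 3], [-0.9, 2.11], [0.09, 2.58], [-1.31, 4.45], [0.11, 2.69], [-2.54, 2.54]. Speed limits (rad/s): [2.39, 2.39, 3.01, 3.14, 3.14, 3.14].

INTERFACE

Orientations are given as a rotation vector (axis times angle).
In Python, from workcell import readout, vision, close_job gives the robot as it stands.
- The arm moves only by the tool servo_tool, never from a script. Its argument "plan" is a list that holds one entry, the list of rows, each a list of 7 numbers: the gripper command: -1 is fully open, 1 is shut, values between are in proportion, then the shift along the world's x, y, z in units of 40 mm (1.0 is 40 mm), then the turn, a rotation vector about the world's x, y, z in units of 5 degrees (1.0 is 5 degrees). A call has 1 to 5 rows; each row shifts and turns the commanded pose from where the row before left it; what a row does not reach is not made up. A row lasts 1/12 s, in which the tool goes at most 41.7 mm and 7.16 degrees, less where a joint would pass 70% of its speed; a pose out of reach is approached as far as the arm can. A call is refused whole if a number of a shift passes 1 or a number of a turn 1, either way. A call with a gripper value outside its range is refused whole. The fingers move at their own pace and stop on an object; the grip force is fixed at half the most. Time passes only in rows, so rows that do not move let the fingers close. It gives the time, the measured TCP pose, the force, the opening and the grip force at its end, in the units of the state.
- readout.get_obs(): the state, without advancing time (a new reading comes with each control period).
- vision.get_image(name): name is "side" or "top"; returns the picture (400x640x3 uint8, red, green, blue); there is no depth.
- vision.camera_params(name): a dict with "fx", "fy", "cx", "cy" (pixels), "rvec" (rotation vector, rad) and "tvec" (3), from world to camera coordinates, as OpenCV has them. Camera axes: x right, y down, z forward; pixel columns grow to the right and rows downward; lengths in mm; the calibration is good to about 2 mm. A picture is of the moment at which its call begins. camera_params takes no time and is no camera call.
- close_job(): hands the job in; it is judged then, once.
The state is a dict: "t": time; "qpos": joint angles; "qvel": joint speeds; "joint_torque": joint torques, N m; "ee_pos": TCP position; "orientation": TCP orientation; "ft_force": force on the tool from outside, world axes, zero at the start; "moment": the same for the moment, N m; "width": finger opening in mm; "grasp_force": force on a finger pad.
Only numpy, scipy, OpenCV 4.12 (cv2) and the standard library are available. Lean on these libraries where they do the work, as an engineer would, in place of code of your own. Each camera call takes 0.05 s, during which the arm holds its last target. There are 200 camera calls.

TASK

Move the four jars from the full dark rack to the empty white rack beside it, in reverse order: seen from the robot, the jar that stood furthest left in the dark rack goes furthest right in the white one, the second from the left goes second from the right, and so on. Each must stand upright in the middle of its own cork square, let go and at rest; do not let any jar topple on the way.

Things in the scene. Friction and masses are not known exactly. Their poses are not given: they have to be found in the camera images.
- jar_salt_c (a point): salt shaker: shortest of the four, clear body with a narrower domed metal top (34 mm wide, the top 20 mm); largest diameter 44 mm, 90 mm high, round about z, upright in the dark rack at the start. This point is on its axis, half-way up (45 mm above its foot). Any yaw. Best gripped about 66 mm above its foot, so that the palm stays clear of its top and of its neighbours (up to 105 mm high, centres 68 mm apart)
- jar_slim_c (a point): slim spice jar: straight-sided, with a black screw cap flush with the body; diameter 41 mm, 105 mm high, round about z, upright in the dark rack at the start. This point is on its axis, half-way up (52.5 mm above its foot). Any yaw. Best gripped about 70 mm above its foot, so that the palm stays clear of its top and of its neighbours (up to 105 mm high, centres 68 mm apart)
- jar_collar_c (a point): spice jar with a broad green cap that stands out a little over the neck; diameter 46 mm, 105 mm high, round about z, upright in the dark rack at the start. This point is on its axis, half-way up (52.5 mm above its foot). Any yaw. Best gripped about 70 mm above its foot, so that the palm stays clear of its top and of its neighbours (up to 105 mm high, centres 68 mm apart)
- jar_honey_c (a point): honey jar: much the broadest, faceted body with a wide dark lid; 56 to 62 mm across, 99 mm high, round about z, upright in the dark rack at the start. This point is on its axis, half-way up (49.5 mm above its foot). Any yaw. Best gripped about 70 mm above its foot, so that the palm stays clear of its top and of its neighbours (up to 105 mm high, centres 68 mm apart)
- old_rack: dark wooden jar rack, full at the start, fixed; 92 x 300 mm, end boards 35 mm high, wire rails 29 mm high along both long sides, 80 mm apart. Origin under its centre on the worktop; x across its depth, away from the robot, y along its length, to the left; yaw within 0.2 rad. Four cork pads at x = 0, y = 102, 34, -34, -102 mm, a jar on each, its foot 13 mm above the worktop
- new_rack: white-painted wooden jar rack, empty at the start, fixed, left or right of the dark one and of the same size: end boards 35 mm high, wire rails 29 mm high, 80 mm apart. Origin under its centre on the worktop; x across its depth, away from the robot, y along its length, to the left; yaw within 0.2 rad. Four cork squares (62 mm, no walls between) at x = 0, y = 102, 34, -34, -102 mm are the places, 13 mm above the worktop
- pad_salt: square cork pad, 62 x 62 x 3 mm, fixed in the old rack, on which the salt shaker stands at the start; origin at the centre of its underside, 10 mm above the worktop; axes as the old rack's. It stays behind and so shows the jar's first place; the four pads look alike
- pad_slim: square cork pad, 62 x 62 x 3 mm, fixed in the old rack, on which the slim spice jar stands at the start; origin at the centre of its underside, 10 mm above the worktop; axes as the old rack's. It stays behind and so shows the jar's first place; the four pads look alike
- pad_collar: square cork pad, 62 x 62 x 3 mm, fixed in the old rack, on which the spice jar with the green cap stands at the start; origin at the centre of its underside, 10 mm above the worktop; axes as the old rack's. It stays behind and so shows the jar's first place; the four pads look alike
- pad_honey: square cork pad, 62 x 62 x 3 mm, fixed in the old rack, on which the honey jar stands at the start; origin at the centre of its underside, 10 mm above the worktop; axes as the old rack's. It stays behind and so shows the jar's first place; the four pads look alike

How it is judged:
By the outcome, as a careful person would: the job done as asked, in the order asked, and still so for the second after the job is handed in, with the robot touching nothing.
It also fails if it takes over 106 s, if anything falls off the work surface, if the arm or the gripper's body presses on something with over 40 N, if the wrist force passes 120 N, or if a joint passes its speed limit or range.

## Working session

There is one attempt and no reset: what is moved stays moved. The work goes in short steps, Python scripts to look and compute and a tool call to move; the robot and the scene stay as the last step left them, time stands still between calls to the robot, and variables do not carry over. Pictures are saved under pics/ and viewed, at most 14 in all, crops included, and the job is handed in when it is done.

Besides the shell and the picture viewer there is one more tool, called after "Request:" as name(argument=value, ...) on one line, values as JSON. servo_tool: Moves the arm, as the interface text tells. Its arguments: {"type":"object","properties":{"plan":{"type":"array"}},"required":["plan"]}

```bash
mkdir -p pics; ls
cat > h.py <<'E'
import numpy as np, cv2
from workcell import readout, vision, close_job
def snap(n,f):
    im=vision.get_image(n); cv2.imwrite('pics/'+f,im[:,:,::-1].copy()); return im
def cam(n):
    p=vision.camera_params(n); K=np.array([[p['fx'],0,p['cx']],[0,p['fy'],p['cy']],[0,0,1.]])
    return K,np.array(p['rvec'],float),np.array(p['tvec'],float)
def proj(n,P):
    K,r,t=cam(n); return cv2.projectPoints(np.array(P,float).reshape(-1,1,3),r,t,K,None)[0].reshape(-1,2)
def unproj(n,uv,z):
    K,r,t=cam(n); R=cv2.Rodrigues(r)[0]; c=-R.T@t
    uv=np.array(uv,float).reshape(-1,2); d=(np.c_[uv,np.ones(len(uv))]@np.linalg.inv(K).T)@R
    return c+d*((z-c[2])/d[:,2])[:,None]
E
python3 - <<'E'
from h import *
for n in('top','side'):
    snap(n,n+'0.png'); K,r,t=cam(n); R=cv2.Rodrigues(r)[0]; print(n,K[0,0],K[0,2],K[1,2],-R.T@t,R.round(2).tolist())
print(readout.get_obs())
E
```

```text
pics
top 369.5064388934729 315.89390970479803 198.75426218504998 [286.82147438 -12.92226895 951.48415586] [[0.05, -1.0, -0.0], [-0.98, -0.04, -0.21], [0.21, 0.01, -0.98]]
side 404.90859422279027 313.2949335382431 198.87016892494438 [  56.47554828 -634.73391202  571.80956278] [[0.83, -0.55, -0.0], [-0.3, -0.46, -0.84], [0.46, 0.7, -0.55]]
{'t': 0.1, 'qpos': array([ 1.30602196e+00,  4.23743677e-01,  1.63059528e+00,  1.09999788e-05,
        1.08861739e+00, -1.90071134e-02]), 'qvel': array([-6.06304499e-04,  3.01748194e-04,  7.69926123e-04, -3.40483039e-04,
        1.32166957e-03, -4.62993621e-05]), 'joint_torque': array([ 2.96130975e-05, -5.45614922e+01, -2.74324733e+01,  6.44678785e-02,
        1.88692147e-02, -5.18929437e-05]), 'ee_pos': array([151.93801074, 605.84866602, 301.99950291]), 'orientation': array([-3.85062499e-01, -3.11770020e+00,  2.11826909e-03]), 'ft_force': array([-0.45521853,  0.44725919,  0.37313697]), 'moment': array([-0.01094738,  0.02381252, -0.00733406]), 'grasp_force': 0.0, 'width': 88.03994050357586}
```

View pics/top0.png

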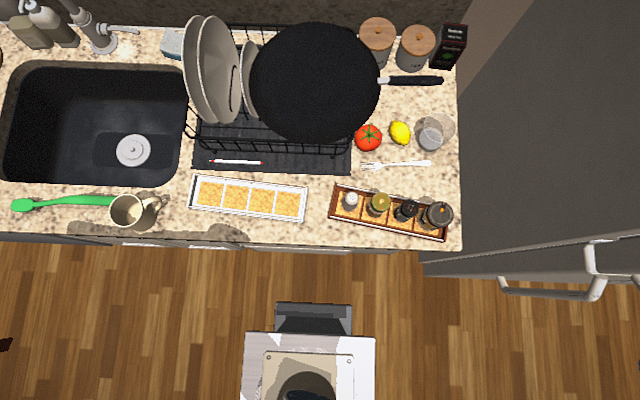

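View pics/side0.png

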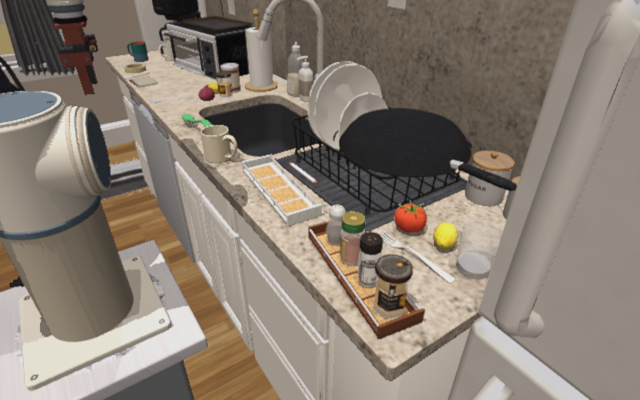

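The top view shows the dark rack at about (388,212), holding, from the left, salt (351,200), green collar (379,204), slim black (405,210) and honey (437,215). The white rack is to its left at (248,198), empty. The side view shows the same order. I'll zoom in to measure.

Run:
```python
from h import *
im=cv2.imread('pics/top0.png')
a=cv2.resize(im[165:245,180:315],None,fx=5.8,fy=5.8,interpolation=cv2.INTER_CUBIC)
cv2.imwrite('pics/a.png',a)
a=cv2.resize(im[170:250,320:455],None,fx=5.8,fy=5.8,interpolation=cv2.INTER_CUBIC)
cv2.imwrite('pics/b.png',a)
print(unproj('top',[(248,198),(388,212)],13).round())
```

```text
[[ 479.  176.   13.]
 [ 459. -187.   13.]]
```

View pics/a.png

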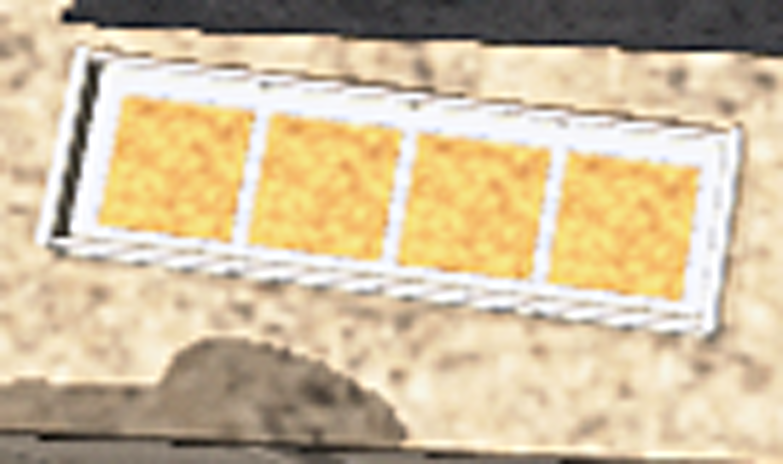

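View pics/b.png

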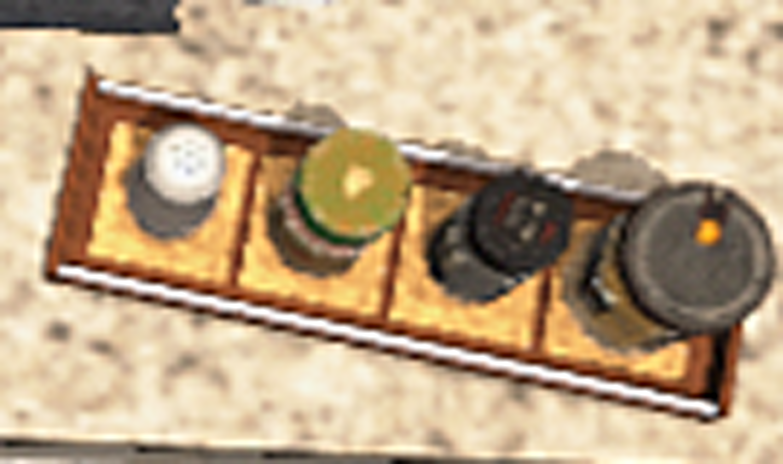

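Crop a shows the four white-rack corks centred at (177,169), (327,187), (475,207) and (624,225). Crop b shows the lids at salt (184,162), collar (356,183), slim (522,217) and honey (698,257).

```bash
cat > m.py <<'E'
from h import *
from scipy.optimize import least_squares
pad=lambda p:np.c_[np.zeros(4),[102,34,-34,-102]]
def fit(X,z=None):
    f=lambda q:(np.c_[q[0]-np.sin(q[2])*np.array([102,34,-34,-102]),q[1]+np.cos(q[2])*np.array([102,34,-34,-102])]-X[:,:2]).ravel()
    r=least_squares(f,[470,0,0]); return r.x.round(3),r.fun.round(1).reshape(-1,2).tolist()
def corks(n,roi):
    im=cv2.imread(f'pics/{n}0.png'); h=cv2.cvtColor(im,cv2.COLOR_BGR2HSV); x0,x1,y0,y1=roi
    m=((h[...,0]>8)&(h[...,0]<28)&(h[...,1]>95)&(h[...,2]>120)).astype(np.uint8); k=np.zeros_like(m);k[y0:y1,x0:x1]=m[y0:y1,x0:x1]
    k=cv2.morphologyEx(k,cv2.MORPH_OPEN,np.ones((3,3),np.uint8))
    c=cv2.connectedComponentsWithStats(k,connectivity=4); return [(tuple(c[3][i].round(1)),int(c[2][i,4])) for i in range(1,c[0]) if c[2][i,4]>60]
if __name__=='__main__':
    g=lambda P,o:(np.array(P)+.5)/5.8-.5+o
    W=unproj('top',g([(177,169),(327,187),(475,207),(624,225)],(180,165)),13); print('W',fit(W))
    c=corks('top',(190,310,170,222)); print(c)
    if len(c)==4: print(fit(unproj('top',sorted([a for a,_ in c]),13)))
    c=corks('side',(240,325,155,222)); print(c)
    if len(c)==4: print(fit(unproj('side',sorted([a for a,_ in c]),13)))
    uv=g([(184,162),(356,183),(522,217),(698,257)],(320,170))
    D=np.array([unproj('top',u,z)[0] for u,z in zip(uv,(103,118,118,112))]);print(D.round(1)); print('D',fit(D))
    # dark rack corner check (outer, top of end boards z=35)
    print(unproj('top',g([(90,68),(48,278),(722,418)],(320,170)),35).round(1))
    im=cv2.imread('pics/side0.png'); cv2.imwrite('pics/c.png',cv2.resize(im[195:335,295:435],None,fx=4.2,fy=4.2,interpolation=cv2.INTER_CUBIC))
E
python3 m.py
```

```text
W (array([ 4.78022e+02,  1.74502e+02, -8.30000e-02]), [[0.1, 0.2], [-0.3, 0.6], [0.3, -0.1], [-0.1, -0.7]])
[((np.float64(209.9), np.float64(193.7)), 507), ((np.float64(235.6), np.float64(197.0)), 513), ((np.float64(261.3), np.float64(200.2)), 519), ((np.float64(287.1), np.float64(203.7)), 513)]
(array([ 4.77739e+02,  1.75020e+02, -8.60000e-02]), [[0.1, 0.2], [0.0, 0.2], [-0.3, -0.1], [0.1, -0.3]])
[((np.float64(263.2), np.float64(171.5)), 178), ((np.float64(272.8), np.float64(182.2)), 210), ((np.float64(283.5), np.float64(194.2)), 246), ((np.float64(293.6), np.float64(205.5)), 194)]
(array([ 4.78443e+02,  1.76199e+02, -8.80000e-02]), [[0.3, 2.7], [0.1, 1.8], [0.2, 2.3], [-0.6, -6.7]])
[[ 472.8  -84.3  103. ]
 [ 464.  -151.4  118. ]
 [ 453.2 -217.1  118. ]
 [ 441.4 -288.   112. ]]
D (array([ 4.57856e+02, -1.85220e+02, -1.54000e-01]), [[0.7, -0.1], [-1.0, -0.2], [-0.6, -1.8], [0.8, 2.0]])
[[ 528.3  -47.6   35. ]
 [ 433.8  -32.6   35. ]
 [ 386.3 -321.8   35. ]]
```

View pics/c.png

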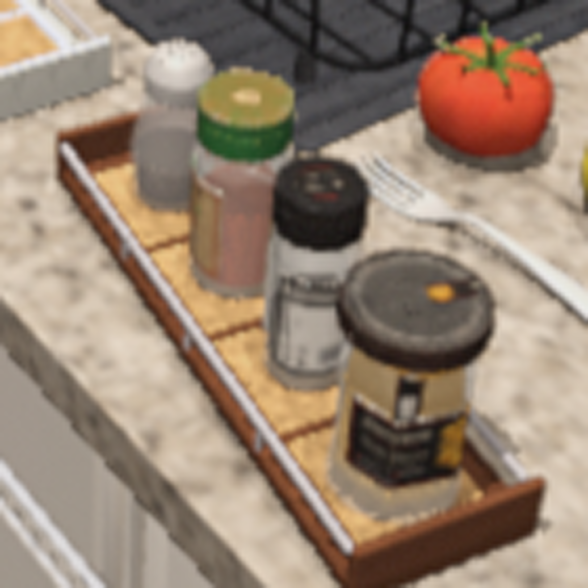

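The dark rack is at (458,-185), yaw about -0.155, with the jars in the order salt, collar, slim, honey from the left. The white rack is at (478,175), yaw about -0.086. Crop c agrees with this order, and all four jars stand upright. Next I'll check clearance to the pan and dish rack behind.

Run:
```python
from h import *
for z in (60,100,150,200,250): print(z,'pan',unproj('top',[(312,143),(262,120),(368,120)],z)[:,:2].round().tolist(),'side',unproj('side',[(400,178),(342,150),(468,158)],z)[:,:2].round().tolist(),'plate',unproj('top',[(215,123)],z)[0,:2].round(), unproj('side',[(318,120)],z)[0,:2].round())
```

```text
60 pan [[620.0, 16.0], [677.0, 148.0], [689.0, -126.0]] side [[721.0, -22.0], [694.0, 185.0], [951.0, -45.0]] plate [663. 268.] [762. 406.]
100 pan [[605.0, 14.0], [659.0, 141.0], [671.0, -121.0]] side [[669.0, -69.0], [645.0, 121.0], [881.0, -91.0]] plate [647. 256.] [707. 325.]
150 pan [[586.0, 13.0], [638.0, 131.0], [648.0, -114.0]] side [[604.0, -129.0], [582.0, 41.0], [793.0, -149.0]] plate [625. 240.] [638. 223.]
200 pan [[568.0, 11.0], [616.0, 122.0], [626.0, -108.0]] side [[539.0, -189.0], [520.0, -39.0], [706.0, -206.0]] plate [604. 224.] [569. 122.]
250 pan [[549.0, 10.0], [594.0, 113.0], [603.0, -102.0]] side [[474.0, -249.0], [458.0, -119.0], [619.0, -264.0]] plate [583. 208.] [500.  20.]
```

Request:
servo_tool(plan=[[[-1, 0.4, -0.9, 0, 0, 0, -1], [-1, 0.4, -0.9, 0, 0, 0, -1], [-1, 0.4, -0.9, 0, 0, 0, -1], [-1, 0.4, -0.9, 0, 0, 0, -1], [-1, 0.4, -0.9, 0, 0, 0, -1]]])

```text
t: 0.52
ee_pos: [232.2, 424.3, 302.3]
orientation: [-1.056, -2.959, 0.001]
ft_force: [1.0, 0.4, 0.4]
width: 88.1
grasp_force: 0.0
```

Request:
servo_tool(plan=[[[-1, 0.4, -0.85, 0, 0, 0, -0.8], [-1, 0.4, -0.85, 0, 0, 0, -0.8], [-1, 0.4, -0.85, 0, 0, 0, -0.8], [-1, 0.4, -0.85, 0, 0, 0, -0.8], [-1, 0.4, -0.85, 0, 0, 0, -0.8]]])

```text
t: 0.93
ee_pos: [312.2, 254.5, 302.6]
orientation: [-1.553, -2.731, 0.0]
ft_force: [0.0, 1.1, -0.0]
width: 87.6
grasp_force: 0.0
```

Request:
servo_tool(plan=[[[-1, 0.4, -0.85, 0, 0, 0, -0.8], [-1, 0.4, -0.85, 0, 0, 0, -0.8], [-1, 0.4, -0.85, 0, 0, 0, -0.8], [-1, 0.4, -0.85, 0, 0, 0, -0.8], [-1, 0.4, -0.85, 0, 0, 0, -0.8]]])

```text
t: 1.35
ee_pos: [392.2, 84.4, 302.7]
orientation: [2.004, 2.419, 0.0]
ft_force: [1.1, 1.5, 0.8]
width: 87.6
grasp_force: 0.0
```

Request:
servo_tool(plan=[[[-1, 0.4, -0.85, 0, 0, 0, -0.8], [-1, 0.4, -0.85, 0, 0, 0, -0.8], [-1, 0.4, -0.85, 0, 0, 0, -0.8], [-1, 0.4, -0.85, 0, 0, 0, -0.8], [-1, 0.4, -0.85, 0, 0, 0, -0.8]]])

```text
t: 1.77
ee_pos: [472.3, -85.8, 302.5]
orientation: [-2.394, -2.034, 0.0]
ft_force: [-0.0, 1.1, -0.1]
width: 87.6
grasp_force: 0.0
```

Request:
servo_tool(plan=[[[-1, 0.03, 0.03, -0.9, 0, 0, 0], [-1, 0, 0, -0.9, 0, 0, 0], [-1, 0, 0, -0.9, 0, 0, 0], [-1, 0, 0, -0.8, 0, 0, 0], [-1, 0, 0, -0.56, 0, 0, 0]]])

```text
t: 2.18
ee_pos: [471.9, -82.6, 137.5]
orientation: [-2.389, -2.036, 0.003]
ft_force: [0.3, -0.7, 0.7]
width: 87.7
grasp_force: 0.0
```

Request:
servo_tool(plan=[[[0, 0, 0, 0, 0, 0, 0], [0.4, 0, 0, 0, 0, 0, 0], [1, 0, 0, 0, 0, 0, 0], [1, 0, 0, 0, 0, 0, 0], [1, 0, 0, 0, 0, 0, 0]]])

```text
t: 2.6
ee_pos: [474.2, -82.7, 141.9]
orientation: [2.388, 2.037, 0.003]
ft_force: [0.5, -0.4, -0.4]
width: 58.1
grasp_force: 0.0
```

Request:
servo_tool(plan=[[[1, 0, 0, 0, 0, 0, 0], [1, 0, 0, 0, 0, 0, 0], [1, 0, 0, 0, 0, 0, 0], [1, 0, 0, 0, 0, 0, 0], [1, 0, 0, 0, 0, 0, 0]]])

```text
t: 3.02
ee_pos: [473.8, -82.7, 140.8]
orientation: [2.389, 2.038, 0.001]
ft_force: [0.8, 0.1, 4.2]
width: 35.4
grasp_force: 30.0
```

Run:
```python
from h import *
print({k:np.round(v,3).tolist() for k,v in readout.get_obs().items() if k in('t','ee_pos','width','grasp_force','orientation','ft_force')})
im=snap('side','s1.png'); cv2.imwrite('pics/s1c.png',cv2.resize(im[130:340,260:460,::-1],None,fx=2.8,fy=2.8))
```

```text
{'t': 3.017, 'ee_pos': [473.817, -82.737, 140.754], 'orientation': [2.389, 2.038, 0.001], 'ft_force': [0.786, 0.14, 4.221], 'grasp_force': 29.977, 'width': 35.391}
```

View pics/s1c.png

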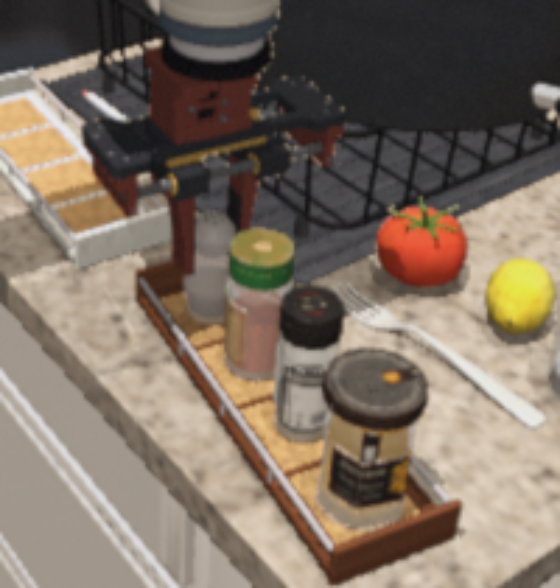

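The jaws hold the salt shaker (35 mm opening, 30 N), upright at crop (210,270). Its neighbours are undisturbed.

Request:
servo_tool(plan=[[[1, 0, 0, 0.2, 0, 0, 0], [1, 0, 0, 0.4, 0, 0, 0], [1, 0, 0, 0.5, 0, 0, 0], [1, 0, 0, 0.4, 0, 0, 0], [1, 0, 0, 0.2, 0, 0, 0]]])

```text
t: 3.48
ee_pos: [473.4, -82.6, 210.0]
orientation: [2.39, 2.038, 0.001]
ft_force: [0.8, 0.2, -0.3]
width: 35.9
grasp_force: 29.5
```

Request:
servo_tool(plan=[[[1, 0, 0.3, 0, 0, 0, 0.1], [1, -0.02, 0.5, 0, 0, 0, 0.1], [1, -0.02, 0.5, 0, 0, 0, 0.1], [1, -0.02, 0.5, 0, 0, 0, 0.1], [1, -0.02, 0.5, 0, 0, 0, 0.1]]])

```text
t: 3.9
ee_pos: [469.0, 10.9, 207.3]
orientation: [-2.344, -2.09, 0.002]
ft_force: [-0.0, -0.7, -1.3]
width: 35.5
grasp_force: 29.5
```

Request:
servo_tool(plan=[[[1, -0.02, 0.5, 0, 0, 0, 0.1], [1, -0.01, 0.5, 0, 0, 0, 0.1], [1, 0, 0.4, 0, 0, 0, 0.1], [1, 0, 0.25, 0, 0, 0, 0], [1, 0, 0, 0, 0, 0, 0]]])

```text
t: 4.32
ee_pos: [468.2, 77.2, 207.5]
orientation: [-2.315, -2.123, 0.002]
ft_force: [1.1, 0.2, -1.4]
width: 35.5
grasp_force: 29.5
```

Request:
servo_tool(plan=[[[1, 0.02, -0.04, -0.4, 0, 0, 0], [1, 0, 0, -0.6, 0, 0, 0], [1, 0, 0, -0.4, 0, 0, 0], [1, 0, 0, -0.15, 0, 0, 0], [1, 0, 0, -0.05, 0, 0, 0]]])

```text
t: 4.73
ee_pos: [468.7, 73.3, 143.0]
orientation: [-2.317, -2.119, 0.004]
ft_force: [0.7, -0.5, -1.5]
width: 35.3
grasp_force: 29.5
```

Request:
servo_tool(plan=[[[1, 0, 0, -0.03, 0, 0, 0], [1, 0, 0, 0, 0, 0, 0], [0.2, 0, 0, 0, 0, 0, 0], [0, 0, 0, 0, 0, 0, 0], [-0.3, 0, 0, 0, 0, 0, 0]]])

```text
t: 5.15
ee_pos: [470.1, 73.8, 143.8]
orientation: [2.317, 2.12, 0.002]
ft_force: [-0.4, 0.1, 1.0]
width: 45.7
grasp_force: 0.0
```

Request:
servo_tool(plan=[[[-0.7, 0, 0, 0, 0, 0, 0], [-1, 0, 0, 0, 0, 0, 0], [-1, 0, 0, 0, 0, 0, 0], [-1, 0, 0, 0, 0, 0, 0], [-1, 0, 0, 0, 0, 0, 0]]])

```text
t: 5.57
ee_pos: [469.7, 73.8, 143.1]
orientation: [2.318, 2.121, 0.0]
ft_force: [0.4, 0.1, 0.0]
width: 78.5
grasp_force: 0.0
```

Request:
servo_tool(plan=[[[-1, 0, 0, 0.5, 0, 0, 0], [-1, 0, 0, 0.9, 0, 0, 0], [-1, 0, -0.4, 0.6, 0, 0, -0.1], [-1, -0.02, -0.8, 0, 0, 0, -0.1], [-1, -0.03, -0.9, 0, 0, 0, -0.1]]])

```text
t: 5.98
ee_pos: [468.7, -10.2, 224.9]
orientation: [2.34, 2.091, 0.005]
ft_force: [0.3, 0.2, -0.6]
width: 88.0
grasp_force: 0.0
```

Run:
```python
from h import *
im=snap('top','t2.png'); cv2.imwrite('pics/t2c.png',cv2.resize(im[150:260,180:470,::-1],None,fx=2.7,fy=2.7))
im=snap('side','s2.png'); cv2.imwrite('pics/s2c.png',cv2.resize(im[140:340,230:450,::-1],None,fx=2.8,fy=2.8))
```

```text
(no output)
```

View pics/s2c.png

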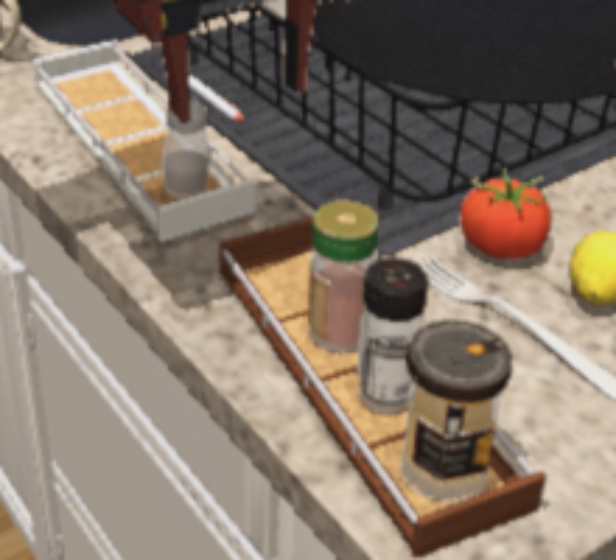

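Request:
servo_tool(plan=[[[-1, -0.03, -0.9, 0, 0, 0, -0.1], [-1, -0.03, -0.9, 0, 0, 0, -0.1], [-1, -0.03, -0.9, 0, 0, 0, -0.2], [-1, -0.03, -0.6, 0, 0, 0, -0.1], [-1, 0, -0.2, 0, 0, 0, 0]]])

```text
t: 6.5
ee_pos: [462.8, -152.5, 223.0]
orientation: [2.393, 2.035, -0.0]
ft_force: [0.1, 0.3, 0.3]
width: 87.8
grasp_force: 0.0
```

The salt shaker stands upright on the rightmost white cork, at crop (187,160). The other three jars are untouched.

Request:
servo_tool(plan=[[[-1, 0, 0.03, -0.4, 0, 0, 0], [-1, 0, 0, -0.7, 0, 0, 0], [-1, 0, 0, -0.6, 0, 0, 0], [-1, 0, 0, -0.28, 0, 0, 0], [0, 0, 0, 0, 0, 0, 0]]])

```text
t: 6.92
ee_pos: [461.5, -147.7, 141.7]
orientation: [-2.386, -2.037, 0.004]
ft_force: [0.3, 0.7, -0.1]
width: 84.0
grasp_force: 0.0
```

Request:
servo_tool(plan=[[[0.4, 0, 0, 0, 0, 0, 0], [1, 0, 0, 0, 0, 0, 0], [1, 0, 0, 0, 0, 0, 0], [1, 0, 0, 0, 0, 0, 0], [1, 0, 0, 0, 0, 0, 0]]])

```text
t: 7.33
ee_pos: [463.3, -149.1, 144.8]
orientation: [2.389, 2.038, 0.001]
ft_force: [1.2, -0.0, 0.7]
width: 51.0
grasp_force: 0.9
```

Request:
servo_tool(plan=[[[1, 0, 0, 0, 0, 0, 0], [1, 0, 0, 0, 0, 0, 0], [1, 0, 0, 0, 0, 0, 0], [1, 0, 0, 0, 0, 0, 0], [1, 0, 0, 0, 0, 0, 0]]])

```text
t: 7.75
ee_pos: [463.4, -149.2, 144.5]
orientation: [2.389, 2.038, 0.001]
ft_force: [1.4, -0.2, 6.6]
width: 45.6
grasp_force: 30.0
```

Request:
servo_tool(plan=[[[1, 0, 0, 0.3, 0, 0, 0], [1, 0, 0, 0.7, 0, 0, 0], [1, 0, 0, 0.8, 0, 0, 0], [1, 0, 0.2, 0.8, 0, 0, 0], [1, 0, 0.4, 0.4, 0, 0, 0.1]]])

```text
t: 8.17
ee_pos: [463.8, -125.9, 267.0]
orientation: [2.381, 2.045, 0.003]
ft_force: [0.3, -0.4, -0.8]
width: 45.4
grasp_force: 29.9
```

Request:
servo_tool(plan=[[[1, 0.02, 0.6, 0, 0, 0, 0.1], [1, 0.04, 0.7, 0, 0, 0, 0.1], [1, 0.04, 0.7, 0, 0, 0, 0.1], [1, 0.04, 0.7, 0, 0, 0, 0.1], [1, 0.04, 0.7, 0, 0, 0, 0.1]]])

```text
t: 8.58
ee_pos: [469.5, 12.2, 263.8]
orientation: [-2.336, -2.1, 0.001]
ft_force: [0.7, -0.6, -1.6]
width: 45.5
grasp_force: 29.9
```

Request:
servo_tool(plan=[[[1, 0.04, 0.7, 0, 0, 0, 0.1], [1, 0.04, 0.7, 0, 0, 0, 0.1], [1, 0.04, 0.7, 0, 0, 0, 0], [1, 0, 0.6, 0, 0, 0, 0], [1, 0, 0.4, 0, 0, 0, 0]]])

```text
t: 9.0
ee_pos: [474.4, 136.9, 263.7]
orientation: [-2.316, -2.122, 0.001]
ft_force: [0.6, 0.6, -1.2]
width: 45.5
grasp_force: 29.9
```

Request:
servo_tool(plan=[[[1, 0.02, 0.13, -0.2, 0, 0, 0], [1, 0, 0, -0.6, 0, 0, 0], [1, 0, 0, -0.8, 0, 0, 0], [1, 0, 0, -0.7, 0, 0, 0], [1, 0, 0, -0.4, 0, 0, 0]]])

```text
t: 9.42
ee_pos: [473.9, 139.1, 152.7]
orientation: [-2.317, -2.119, 0.006]
ft_force: [-0.2, 0.4, -1.0]
width: 45.3
grasp_force: 29.9
```

Request:
servo_tool(plan=[[[1, 0, 0, -0.15, 0, 0, 0], [1, 0, 0, -0.07, 0, 0, 0], [1, 0, 0, -0.03, 0, 0, 0], [1, 0, 0, 0, 0, 0, 0], [1, 0, 0, 0, 0, 0, 0]]])

```text
t: 9.83
ee_pos: [476.3, 140.2, 146.8]
orientation: [2.317, 2.12, 0.003]
ft_force: [-0.2, 0.4, -0.2]
width: 45.4
grasp_force: 29.9
```

Request:
servo_tool(plan=[[[1, -0.02, 0.07, 0, 0, 0, 0], [1, 0, 0, -0.04, 0, 0, 0], [1, 0, 0, -0.02, 0, 0, 0], [1, 0, 0, 0, 0, 0, 0], [0, 0, 0, 0, 0, 0, 0]]])

```text
t: 10.25
ee_pos: [475.4, 143.3, 144.4]
orientation: [2.317, 2.12, 0.002]
ft_force: [-0.3, 0.2, 6.3]
width: 45.1
grasp_force: 30.0
```

Request:
servo_tool(plan=[[[-0.3, 0, 0, 0, 0, 0, 0], [-0.7, 0, 0, 0, 0, 0, 0], [-1, 0, 0, 0, 0, 0, 0], [-1, 0, 0, 0, 0, 0, 0], [-1, 0, 0, 0, 0, 0, 0]]])

```text
t: 10.67
ee_pos: [474.8, 143.0, 143.4]
orientation: [-2.318, -2.121, 0.0]
ft_force: [-0.2, -0.1, 0.1]
width: 75.3
grasp_force: 0.0
```

Request:
servo_tool(plan=[[[-1, 0, 0, 0.5, 0, 0, 0], [-1, 0, 0, 0.9, 0, 0, 0], [-1, 0, -0.3, 0.6, 0, 0, 0], [-1, 0, -0.7, 0, 0, 0, -0.1], [-1, -0.05, -0.9, 0, 0, 0, -0.1]]])

```text
t: 11.08
ee_pos: [474.2, 67.5, 225.3]
orientation: [2.332, 2.102, 0.006]
ft_force: [0.2, -0.1, -0.3]
width: 87.8
grasp_force: 0.0
```

Request:
servo_tool(plan=[[[-1, -0.07, -0.95, 0, 0, 0, -0.1], [-1, -0.07, -0.95, 0, 0, 0, -0.1], [-1, -0.07, -0.95, 0, 0, 0, -0.1], [-1, -0.07, -0.95, 0, 0, 0, -0.1], [-1, -0.07, -0.95, 0, 0, 0, -0.1]]])

```text
t: 11.5
ee_pos: [458.3, -124.7, 223.5]
orientation: [2.382, 2.049, 0.0]
ft_force: [0.9, -0.4, 0.1]
width: 87.9
grasp_force: 0.0
```

Request:
servo_tool(plan=[[[-1, -0.07, -0.95, 0, 0, 0, -0.1], [-1, -0.05, -0.8, 0, 0, 0, 0], [-1, -0.03, -0.5, 0, 0, 0, 0], [-1, 0, -0.13, 0, 0, 0, 0], [-1, 0, 0, 0, 0, 0, 0]]])

```text
t: 11.92
ee_pos: [452.7, -219.4, 223.3]
orientation: [-2.393, -2.035, -0.0]
ft_force: [-0.3, 0.2, 0.3]
width: 87.9
grasp_force: 0.0
```

Run:
```python
from h import *
im=snap('top','t3.png'); cv2.imwrite('pics/t3c.png',cv2.resize(im[155:245,180:460,::-1],None,fx=2.8,fy=2.8,interpolation=cv2.INTER_CUBIC))
```

```text
(no output)
```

View pics/t3c.png

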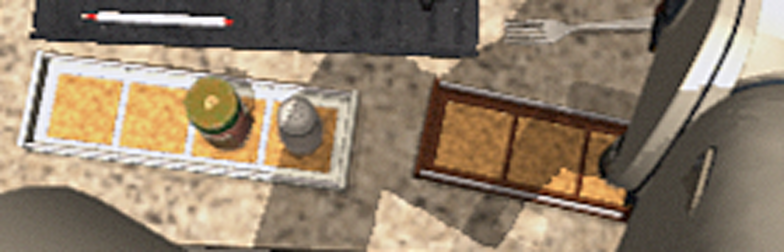

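Collar's lid is at crop (212,102) and salt's top at (297,114), both standing upright in their cells. Their positions are worked out in the same step as the next grasp.

Run:
```python
from h import *
g=lambda p:(np.array(p)+.5)/2.8-.5+(180,155)
print('collar',unproj('top',g((212,102)),118),'want 475.1 141.4; salt',unproj('top',g((297,114)),103),'want 469.2 73.7')
```

```text
collar [[474.89516643 139.28155132 118.        ]] want 475.1 141.4; salt [[471.11255625  69.80722508 103.        ]] want 469.2 73.7
```

Request:
servo_tool(plan=[[[-1, 0, 0, -0.4, 0, 0, 0], [-1, 0, 0, -0.7, 0, 0, 0], [-1, 0, 0, -0.6, 0, 0, 0], [-1, 0, 0, -0.28, 0, 0, 0], [0, 0, 0, 0, 0, 0, 0]]])

```text
t: 12.38
ee_pos: [451.7, -216.3, 142.2]
orientation: [-2.385, -2.037, 0.003]
ft_force: [-0.2, 0.4, -0.1]
width: 84.1
grasp_force: 0.0
```

Request:
servo_tool(plan=[[[0.4, 0, 0, 0, 0, 0, 0], [1, 0, 0, 0, 0, 0, 0], [1, 0, 0, 0, 0, 0, 0], [1, 0, 0, 0, 0, 0, 0], [1, 0, 0, 0, 0, 0, 0]]])

```text
t: 12.8
ee_pos: [453.3, -218.4, 145.2]
orientation: [2.389, 2.038, 0.001]
ft_force: [0.2, 0.2, -0.5]
width: 51.1
grasp_force: 0.0
```

Request:
servo_tool(plan=[[[1, 0, 0, 0, 0, 0, 0], [1, 0, 0, 0, 0, 0, 0], [1, 0, 0, 0, 0, 0, 0], [1, 0, 0, 0, 0, 0, 0], [1, 0, 0, 0, 0, 0, 0]]])

```text
t: 13.22
ee_pos: [453.1, -218.4, 144.7]
orientation: [2.39, 2.038, 0.0]
ft_force: [0.2, 0.4, 5.8]
width: 40.4
grasp_force: 30.0
```

Request:
servo_tool(plan=[[[1, 0, 0, 0.3, 0, 0, 0], [1, 0, 0, 0.8, 0, 0, 0], [1, 0, 0, 0.8, 0, 0, 0], [1, 0, 0.2, 0.8, 0, 0, 0], [1, 0, 0.4, 0.5, 0, 0, 0]]])

```text
t: 13.63
ee_pos: [453.5, -195.2, 274.9]
orientation: [2.39, 2.035, 0.002]
ft_force: [0.5, 0.1, -0.7]
width: 40.8
grasp_force: 30.0
```

Request:
servo_tool(plan=[[[1, 0.03, 0.6, 0, 0, 0, 0.1], [1, 0.05, 0.8, 0, 0, 0, 0.1], [1, 0.05, 0.8, 0, 0, 0, 0.1], [1, 0.05, 0.8, 0, 0, 0, 0.1], [1, 0.05, 0.8, 0, 0, 0, 0.1]]])

```text
t: 14.05
ee_pos: [461.5, -40.8, 272.1]
orientation: [-2.345, -2.09, 0.001]
ft_force: [0.2, -0.6, -1.1]
width: 40.5
grasp_force: 30.0
```

Request:
servo_tool(plan=[[[1, 0.05, 0.8, 0, 0, 0, 0.1], [1, 0.05, 0.8, 0, 0, 0, 0.1], [1, 0.05, 0.8, 0, 0, 0, 0.1], [1, 0.05, 0.8, 0, 0, 0, 0], [1, 0.05, 0.8, 0, 0, 0, 0]]])

```text
t: 14.47
ee_pos: [471.5, 119.3, 272.0]
orientation: [-2.317, -2.121, 0.001]
ft_force: [0.0, 0.2, -1.5]
width: 40.2
grasp_force: 30.0
```

Request:
servo_tool(plan=[[[1, 0.05, 0.8, 0, 0, 0, 0], [1, 0.05, 0.7, 0, 0, 0, 0], [1, 0.05, 0.5, 0, 0, 0, 0], [1, 0.05, 0.3, 0, 0, 0, 0], [1, 0, 0, 0, 0, 0, 0]]])

```text
t: 14.88
ee_pos: [480.2, 211.5, 272.0]
orientation: [-2.315, -2.123, -0.0]
ft_force: [0.4, -0.6, -1.5]
width: 40.3
grasp_force: 30.0
```

Request:
servo_tool(plan=[[[1, 0.02, 0, -0.3, 0, 0, 0], [1, 0, 0, -0.7, 0, 0, 0], [1, 0, 0, -0.8, 0, 0, 0], [1, 0, 0, -0.7, 0, 0, 0], [1, 0, 0, -0.4, 0, 0, 0]]])

```text
t: 15.3
ee_pos: [479.3, 207.9, 153.5]
orientation: [-2.318, -2.119, 0.007]
ft_force: [-0.7, -0.2, -0.8]
width: 40.3
grasp_force: 30.0
```

Request:
servo_tool(plan=[[[1, 0, 0, -0.15, 0, 0, 0], [1, 0, 0, -0.07, 0, 0, 0], [1, 0, 0, 0, 0, 0, 0], [1, 0, 0, 0, 0, 0, 0], [1, 0, 0, 0, 0, 0, 0]]])

```text
t: 15.72
ee_pos: [481.6, 209.9, 148.7]
orientation: [2.317, 2.12, 0.003]
ft_force: [-0.8, -1.1, -1.0]
width: 40.9
grasp_force: 30.0
```

Request:
servo_tool(plan=[[[1, 0, 0, -0.05, 0, 0, 0], [1, 0, 0, -0.03, 0, 0, 0], [1, 0, 0, -0.02, 0, 0, 0], [1, 0, 0, 0, 0, 0, 0], [0.3, 0, 0, 0, 0, 0, 0]]])

```text
t: 16.13
ee_pos: [481.3, 210.1, 144.7]
orientation: [2.317, 2.121, 0.002]
ft_force: [-1.0, -1.4, 10.0]
width: 40.8
grasp_force: 30.0
```

Request:
servo_tool(plan=[[[0, 0, 0, 0, 0, 0, 0], [-0.4, 0, 0, 0, 0, 0, 0], [-1, 0, 0, 0, 0, 0, 0], [-1, 0, 0, 0, 0, 0, 0], [-1, 0, 0, 0, 0, 0, 0]]])

```text
t: 16.55
ee_pos: [480.8, 209.8, 143.4]
orientation: [-2.318, -2.121, 0.0]
ft_force: [0.1, -0.8, -0.1]
width: 67.1
grasp_force: 0.0
```

Request:
servo_tool(plan=[[[-1, 0, 0, 0.3, 0, 0, 0], [-1, 0, 0, 0.8, 0, 0, 0], [-1, 0, -0.2, 0.9, 0, 0, 0], [-1, 0, -0.6, 0, 0, 0, -0.1], [-1, -0.08, -0.9, 0, 0, 0, -0.1]]])

```text
t: 16.97
ee_pos: [479.8, 143.1, 226.7]
orientation: [2.331, 2.101, 0.01]
ft_force: [0.7, -1.4, -0.2]
width: 87.8
grasp_force: 0.0
```

Request:
servo_tool(plan=[[[-1, -0.08, -0.95, 0, 0, 0, -0.1], [-1, -0.08, -0.95, 0, 0, 0, -0.1], [-1, -0.08, -0.95, 0, 0, 0, -0.1], [-1, -0.08, -0.95, 0, 0, 0, -0.1], [-1, -0.08, -0.95, 0, 0, 0, -0.1]]])

```text
t: 17.38
ee_pos: [461.3, -49.9, 224.4]
orientation: [2.381, 2.048, 0.001]
ft_force: [0.8, -0.3, 0.5]
width: 87.9
grasp_force: 0.0
```

Request:
servo_tool(plan=[[[-1, -0.08, -0.95, 0, 0, 0, -0.1], [-1, -0.08, -0.95, 0, 0, 0, 0], [-1, -0.08, -0.95, 0, 0, 0, 0], [-1, -0.08, -0.95, 0, 0, 0, 0], [-1, -0.08, -0.95, 0, 0, 0, 0]]])

```text
t: 17.8
ee_pos: [445.2, -240.1, 224.4]
orientation: [2.39, 2.038, 0.0]
ft_force: [0.6, -0.3, 0.6]
width: 88.2
grasp_force: 0.0
```

Request:
servo_tool(plan=[[[-1, -0.08, -0.7, 0, 0, 0, 0], [-1, -0.02, -0.4, 0, 0, 0, 0], [-1, 0, -0.1, 0, 0, 0, 0], [-1, 0, 0, 0, 0, 0, 0], [-1, 0, 0, 0, 0, 0, 0]]])

```text
t: 18.22
ee_pos: [441.5, -285.5, 223.7]
orientation: [-2.39, -2.038, -0.0]
ft_force: [-0.5, 0.5, 0.8]
width: 87.7
grasp_force: 0.0
```

Request:
servo_tool(plan=[[[-1, 0, -0.04, -0.4, 0, 0, 0], [-1, 0, 0, -0.7, 0, 0, 0], [-1, 0, 0, -0.6, 0, 0, 0], [-1, 0, 0, -0.28, 0, 0, 0], [-1, 0, 0, 0, 0, 0, 0]]])

```text
t: 18.63
ee_pos: [440.6, -285.7, 142.2]
orientation: [-2.385, -2.037, 0.002]
ft_force: [-0.3, 0.4, 0.2]
width: 87.9
grasp_force: 0.0
```

Request:
servo_tool(plan=[[[0, 0, 0, 0, 0, 0, 0], [1, 0, 0, 0, 0, 0, 0], [1, 0, 0, 0, 0, 0, 0], [1, 0, 0, 0, 0, 0, 0], [1, 0, 0, 0, 0, 0, 0]]])

```text
t: 19.05
ee_pos: [442.4, -288.2, 145.4]
orientation: [2.389, 2.037, 0.001]
ft_force: [0.5, 0.6, 4.5]
width: 61.5
grasp_force: 30.0
```

Request:
servo_tool(plan=[[[1, 0, 0, 0, 0, 0, 0], [1, 0, 0, 0, 0, 0, 0], [1, 0, 0, 0, 0, 0, 0]]])

```text
t: 19.3
ee_pos: [442.4, -288.3, 145.4]
orientation: [2.389, 2.037, 0.001]
ft_force: [1.8, 0.2, 6.9]
width: 61.6
grasp_force: 30.0
```

Request:
servo_tool(plan=[[[1, 0, 0, 0.3, 0, 0, 0], [1, 0, 0, 0.7, 0, 0, 0], [1, 0, 0, 0.8, 0, 0, 0], [1, 0, 0, 0.8, 0, 0, 0], [1, 0, 0.2, 0.6, 0, 0, 0]]])

```text
t: 19.72
ee_pos: [441.6, -280.5, 274.9]
orientation: [2.39, 2.037, -0.0]
ft_force: [1.6, -1.0, -4.0]
width: 60.8
grasp_force: 30.0
```

Request:
servo_tool(plan=[[[1, 0.02, 0.4, 0, 0, 0, 0], [1, 0.05, 0.6, 0, 0, 0, 0.1], [1, 0.06, 0.7, 0, 0, 0, 0.1], [1, 0.06, 0.7, 0, 0, 0, 0.1], [1, 0.06, 0.7, 0, 0, 0, 0.1]]])

```text
t: 20.13
ee_pos: [450.7, -154.5, 272.5]
orientation: [-2.354, -2.079, 0.001]
ft_force: [0.1, 0.3, -4.1]
width: 61.3
grasp_force: 30.0
```

Request:
servo_tool(plan=[[[1, 0.06, 0.7, 0, 0, 0, 0.1], [1, 0.06, 0.7, 0, 0, 0, 0.1], [1, 0.06, 0.7, 0, 0, 0, 0.1], [1, 0.06, 0.7, 0, 0, 0, 0.1], [1, 0.06, 0.7, 0, 0, 0, 0]]])

```text
t: 20.55
ee_pos: [462.7, -14.5, 272.5]
orientation: [-2.317, -2.12, 0.001]
ft_force: [0.3, 0.3, -4.7]
width: 61.5
grasp_force: 30.0
```

Request:
servo_tool(plan=[[[1, 0.06, 0.7, 0, 0, 0, 0], [1, 0.06, 0.7, 0, 0, 0, 0], [1, 0.06, 0.7, 0, 0, 0, 0], [1, 0.06, 0.7, 0, 0, 0, 0], [1, 0.06, 0.7, 0, 0, 0, 0]]])

```text
t: 20.97
ee_pos: [474.7, 125.3, 272.4]
orientation: [-2.317, -2.12, 0.002]
ft_force: [0.4, 0.7, -5.8]
width: 61.5
grasp_force: 30.0
```

Request:
servo_tool(plan=[[[1, 0.06, 0.7, 0, 0, 0, 0], [1, 0.06, 0.7, 0, 0, 0, 0], [1, 0.06, 0.6, 0, 0, 0, 0], [1, 0.02, 0.4, 0, 0, 0, 0], [1, 0, 0.1, 0, 0, 0, 0]]])

```text
t: 21.38
ee_pos: [483.2, 226.2, 272.4]
orientation: [-2.315, -2.123, 0.0]
ft_force: [0.4, -1.3, -4.7]
width: 61.4
grasp_force: 30.0
```

Request:
servo_tool(plan=[[[1, 0.05, 0.4, 0, 0, 0, 0], [1, 0.04, 0.5, 0, 0, 0, 0], [1, 0, 0.3, 0, 0, 0, 0], [1, 0, 0.05, 0, 0, 0, 0], [1, 0, 0, 0, 0, 0, 0]]])

```text
t: 21.8
ee_pos: [486.8, 274.0, 272.1]
orientation: [2.317, 2.122, -0.002]
ft_force: [0.5, -0.9, -4.2]
width: 61.4
grasp_force: 30.0
```

Request:
servo_tool(plan=[[[1, 0, 0, -0.3, 0, 0, 0], [1, 0, 0, -0.7, 0, 0, 0], [1, 0, 0, -0.8, 0, 0, 0], [1, 0, 0, -0.7, 0, 0, 0], [1, 0, 0, -0.4, 0, 0, 0]]])

```text
t: 22.22
ee_pos: [485.5, 272.1, 152.7]
orientation: [-2.318, -2.119, 0.008]
ft_force: [-0.8, 0.2, -4.0]
width: 61.6
grasp_force: 30.0
```

Request:
servo_tool(plan=[[[1, 0, 0, -0.1, 0, 0, 0], [1, 0, 0, 0, 0, 0, 0], [1, 0, 0, 0, 0, 0, 0], [1, 0, 0, 0, 0, 0, 0]]])

```text
t: 22.55
ee_pos: [488.0, 274.3, 153.5]
orientation: [2.318, 2.12, 0.003]
ft_force: [-0.2, -0.2, -3.6]
width: 61.4
grasp_force: 30.0
```

Request:
servo_tool(plan=[[[1, -0.03, 0.05, -0.08, 0, 0, 0], [1, 0, 0, -0.07, 0, 0, 0], [1, 0, 0, -0.03, 0, 0, 0], [1, 0, 0, -0.02, 0, 0, 0], [1, 0, 0, 0, 0, 0, 0]]])

```text
t: 22.97
ee_pos: [486.3, 276.6, 145.3]
orientation: [-2.318, -2.121, -0.002]
ft_force: [-2.8, 0.1, 4.3]
width: 61.7
grasp_force: 30.0
```

Request:
servo_tool(plan=[[[0.1, 0, 0, 0, 0, 0, 0], [-0.2, 0, 0, 0, 0, 0, 0], [-0.6, 0, 0, 0, 0, 0, 0], [-1, 0, 0, 0, 0, 0, 0], [-1, 0, 0, 0, 0, 0, 0]]])

```text
t: 23.38
ee_pos: [486.3, 276.4, 144.5]
orientation: [2.317, 2.121, 0.001]
ft_force: [-0.3, 0.5, 0.7]
width: 77.9
grasp_force: 0.0
```

Request:
servo_tool(plan=[[[-1, 0, 0, 0.2, 0, 0, 0], [-1, 0, 0, 0.7, 0, 0, 0], [-1, 0, 0, 0.9, 0, 0, 0], [-1, 0, 0, 0.9, 0, 0, 0], [-1, 0, 0, 0.9, 0, 0, 0]]])

```text
t: 23.8
ee_pos: [485.7, 276.0, 290.2]
orientation: [-2.318, -2.121, 0.001]
ft_force: [-0.5, 0.3, -0.0]
width: 87.8
grasp_force: 0.0
```

Request:
servo_tool(plan=[[[-1, -0.4, 0.8, 0.1, 0, 0, 0.9], [-1, -0.4, 0.9, 0, 0, 0, 0.9], [-1, -0.4, 0.9, 0, 0, 0, 0.9], [-1, -0.4, 0.9, 0, 0, 0, 0.9], [-1, -0.4, 0.9, 0, 0, 0, 0.9]]])

```text
t: 24.22
ee_pos: [405.1, 453.6, 293.2]
orientation: [1.855, 2.535, 0.001]
ft_force: [0.4, 0.2, 0.3]
width: 87.8
grasp_force: 0.0
```

Request:
servo_tool(plan=[[[-1, -0.4, 0.9, 0, 0, 0, 0.9], [-1, -0.4, 0.9, 0, 0, 0, 0.9], [-1, -0.4, 0.9, 0, 0, 0, 0.9], [-1, -0.4, 0.8, 0, 0, 0, 0.9], [-1, 0, 0, 0, 0, 0, 0]]])

```text
t: 24.63
ee_pos: [338.9, 597.2, 292.9]
orientation: [-1.429, -2.796, -0.005]
ft_force: [-0.2, -1.2, -0.0]
width: 88.0
grasp_force: 0.0
```

Run:
```python
from h import *
im=snap('top','t4.png'); cv2.imwrite('pics/t4c.png',cv2.resize(im[165:245,180:315,::-1],None,fx=5.8,fy=5.8,interpolation=cv2.INTER_CUBIC))
im=snap('side','s4.png'); cv2.imwrite('pics/s4c.png',cv2.resize(im[120:230,230:340,::-1],None,fx=5,fy=5,interpolation=cv2.INTER_CUBIC))
```

```text
(no output)
```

View pics/t4c.png

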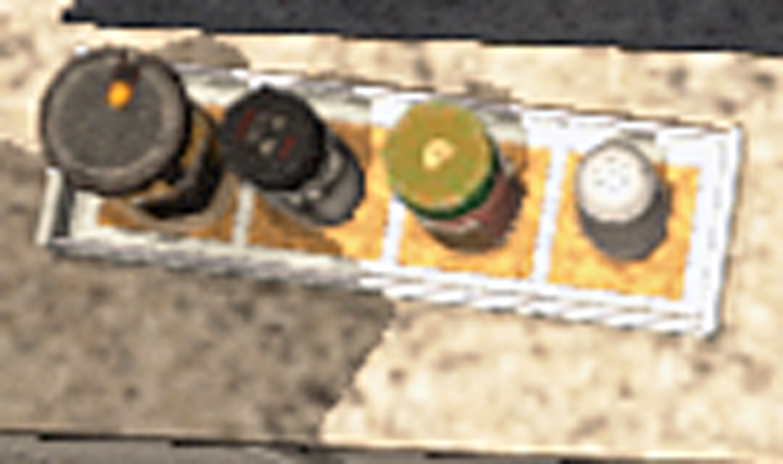

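View pics/s4c.png

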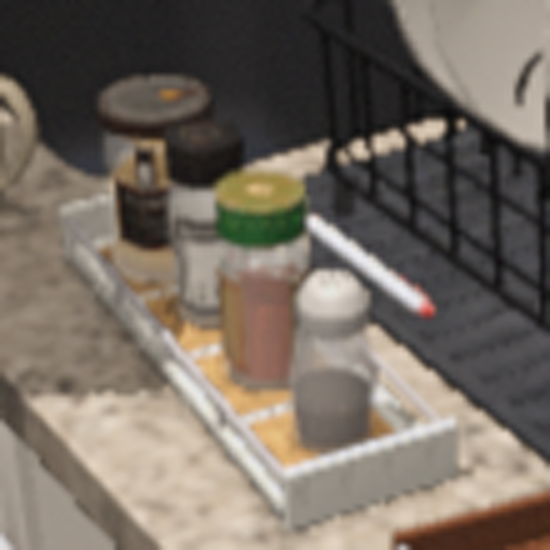

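All four jars stand upright in the order honey, slim, collar, salt. In the top crop their lids are at (115,121), (273,138), (441,152) and (617,182). I'll check that each is centred.

Run:
```python
from h import *
g=lambda P,o:(np.array(P)+.5)/5.8-.5+o
for n,p,z,w in (('honey',(115,121),112,(486.8,276.9)),('slim',(273,138),118,(480.9,209.2)),('collar',(441,152),118,(475.1,141.4)),('salt',(617,182),103,(469.2,73.7))):
    print(n,(unproj('top',g(p,(180,165)),z)[0,:2]-w).round(1))
```

```text
honey [-2.8 -4.3]
slim [-2.5 -2.7]
collar [ 0.6 -2.6]
salt [ 0.6 -4.5]
```

```bash
python3 -c "
from workcell import close_job
print(close_job())"
```

```text
the job is handed in; nothing more can be done
None
```

The four jars stand upright and released in the white rack, from the left honey, slim, collar, salt, each within about 5 mm of its cork's centre by the camera; I handed the job in at about 25 s on the robot's clock, and no verdict came back.

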